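# Change the beetle plate on the light stage and set the lamp

## Task

Take the round resin beetle plate off the light stage and lay it flat on the middle of the cork mat, then lay the longest resin plate flat on the stage's lit window, centred and lengthwise between the two end stops. Also turn the lamp selector clockwise, click by click, until it points at its long mark. Set the plates down rather than dropping them, and leave the square plate and the short oblong plate where they lie.

Things in the scene. Friction and masses are not known exactly. Their poses are not given: they have to be found in the camera images.
- round_center (a point): centre (half-way up) of the round plate: a disc of 60 mm diameter, amber-coloured clear resin with a dark beetle cast in, 8 mm thick like all the plates. It lies on the light stage at the start, roughly centred on the window between the stops, 8 mm thick, top 8 mm above the stage surface. Its z axis is up; 30 g, give or take.
- long_center (a point): centre (half-way up) of the longest plate: an oblong 45 mm (its x axis) by 95 mm (its y axis), amber-coloured clear resin with a dark beetle cast in, 8 mm thick like all the plates, lying on the bench. About 45 g.
- square_center (a point): centre (half-way up) of the square plate, 58 x 58 mm, amber-coloured clear resin with a dark beetle cast in, 8 mm thick like all the plates, lying on the bench: a bystander to be left alone.
- short_center (a point): centre (half-way up) of the short oblong plate, 45 mm (x) by 65 mm (y), amber-coloured clear resin with a dark beetle cast in, 8 mm thick like all the plates, lying on the bench: a bystander to be left alone.
- round_plate: the round plate itself; origin at the centre of its underside, 4 mm below round_center.
- long_plate: the longest plate itself; origin at the centre of its underside, 4 mm below long_center.
- stage_window (a point): centre of the white window (60 mm x, 100 mm y) in the top surface of the light stage, a fixed flat black box 130 (x) x 180 (y) x 22 mm high; z up. Two end stops 50 (x) x 10 (y) mm, 4 mm high, stand at y = -57.5 and +57.5 mm, 105 mm clear between them: the longest plate goes there with its y along the stage's y, either way round. Both x sides are open and flat to 65 mm from the centre.
- mat_top (a point): centre of the top surface of the cork mat, 130 x 130 mm and 4 mm thick, fixed flat on the bench; z up.
- selector_grip (a point): on the vertical axis of the black lamp selector, 43 mm above the bench: a bar 46 mm long (x axis, towards its pointing end with a white line), 14 mm wide (y), 30 mm high, its top 13 mm above this point, on a 46 mm disc that turns with it (disc top 16 mm below). It stands on a fixed dark box 100 x 100 x 18 mm with five white marks; the fourth clockwise is the long one (16 mm, others 6).
- selector (a joint): angle of the lamp selector (rad), growing clockwise seen from above. Five click positions 0.45 apart: 0 (first mark, stop), 0.45, 0.90, 1.35 (the long mark), 1.80 (last, stop). It starts at or near one of the first three, so one to three clicks are needed. About 0.08 N m takes it over a click; let go, it springs into the nearest position.
There are look-alikes about, which are no part of the job. Leave any pink look-alike of the long_plate alone. Leave any green look-alike of the round_plate alone.

How it is judged:
On the way, in this order (a step that is already met when the one before it is completed fails the run):
1. the round plate lies flat on the cork mat, let go (horizontal distance between round_center and mat_top below 0.035 m and z of round_center in the frame of mat_top below 0.0065 m and angle between round_center's own z axis and vertical below 0.05 rad and linear speed of round_plate below 0.02 m/s and contact force between the fingers and round_plate below 0.05 N), for 0.2 s.
2. the longest plate lies flat on the window between the end stops, let go (x of long_center in the frame of stage_window between -0.01 and 0.01 m and y of long_center in the frame of stage_window between -0.008 and 0.008 m and z of long_center in the frame of stage_window below 0.0058 m and angle between long_center's own z axis and vertical below 0.03 rad and angle between the y axis of long_center and the y axis of stage_window, either way round below 0.15 rad and linear speed of long_plate below 0.02 m/s and contact force between the fingers and long_plate below 0.05 N), for 0.2 s.
At the end, for the whole second after the job is handed in: Round plate flat on the mat, within 35 mm of its centre; longest plate flat on the stage, within 10 mm of the window centre across and 8 mm along, turned under 0.15 rad from the stage length; both let go and at rest; selector at rest at the long mark (1.25 to 1.45 rad) (all of step 1 and all of step 2 and value of joint selector between 1.25 and 1.45 rad and velocity of joint selector between -0.1 and 0.1 rad/s); the robot touches nothing.
It fails at once if the round plate is dropped: moves faster than 0.6 m/s with no finger on it (a fall of about 18 mm) (linear speed of round_plate above 0.6 m/s and contact force between the fingers and round_plate below 0.02 N).
It fails at once if the long plate is dropped: moves faster than 0.6 m/s with no finger on it (a fall of about 18 mm) (linear speed of long_plate above 0.6 m/s and contact force between the fingers and long_plate below 0.02 N).
It fails at once if the square plate or the short oblong plate is moved more than 20 mm (distance of any of square_center, short_center from where it was at the start of the episode above 0.02 m).
It also fails if it takes over 64 s, if anything falls off the work surface, if the arm or the gripper's body presses on something with over 40 N, if the wrist force passes 120 N, or if a joint passes its speed limit or range.

## Robot

A 6-joint arm with a two-finger parallel gripper is mounted at the origin on the work surface. World frame = base frame: x ahead of the robot, y to its left, z up, the work surface at z = 0. Lengths are in m, angles in rad, forces in N, time in s.
With the tool pointing down it reaches from about 0.425 to 0.95 m from the base axis. Payload 3.5 kg.
Tool frame: the origin (TCP) lies at the very end of the fingers, on their centre line; the grasp point (between the pads) lies 19 mm behind it; z points along the fingers, y is the direction in which the jaws open and shut (so a half turn about z gives the same grasp; the last joint's range is limited). The gripper opens to 85 mm and grips with 20 to 120 N. Pads are 22 mm wide; open, the fingers measure 114 mm over their backs; the gripper's body (76 mm by 85 mm) begins 54 mm behind the grasp point. The pads swing forward as they close: fully open they stand 13 mm farther back than shut.
Start: joints at [0.991, 0.286, 1.577, -0, 1.279, -0.15], TCP at [0.281, 0.614, 0.231] pointing down, gripper open.
Joint ranges: [-2.77, 2.77], [-0.9, 2.22], [0.21, 2.48], [-1.53, 4.67], [0.24, 2.81], [-2.84, 2.84]. Speed limits (rad/s): [2.79, 2.79, 3.14, 3.14, 3.14, 3.14].

## Interface

Orientations are given as a unit quaternion [x, y, z, w].
In Python, from plant import get_state, read_camera, sign_off gives the robot as it stands.
- The arm moves only by the tool step_arm, never from a script. Its argument "targets" is a list that holds one entry, the list of rows, each a list of 5 numbers: the opening, from 0 (shut) to 1 (fully open), then the shift along the tool's x, y, z each as a share of 4 cm, from -1 to 1, then the turn about the tool's z as a share of 5 degrees, from -1 to 1. A call has 1 to 10 rows; each row shifts and turns the commanded pose from where the row before left it, along the tool's axes as they then stand; what a row does not reach is not made up. A row lasts 1/12 s, in which the tool goes at most 41.7 mm and 7.16 degrees, less where a joint would pass 70% of its speed; a pose out of reach is approached as far as the arm can. A call with a number of a shift or a turn outside -1 to 1 is refused whole. A call with a gripper value outside its range is refused whole. The fingers move at their own pace and stop on an object; "squeeze" is the grip in N (left out, the last holds). Time passes only in rows, so rows that do not move let the fingers close. It gives the time, the measured TCP pose, the force and the opening at its end, in the units of the state.
- get_state(): the state, without advancing time (a new reading comes with each control period).
- read_camera(name): name is "scene" or "top"; returns a dict with "pixels" (400x640x3 uint8, red, green, blue), "range_z" (400x640 float32, m along the optical axis (not along the pixel's ray), 0 where there is no reading), "mtx" (3x3 intrinsics, pixels), "rvec" (rotation vector, rad) and "tvec" (3), from world to camera coordinates, as OpenCV has them. Camera axes: x right, y down, z forward; pixel columns grow to the right and rows downward; lengths in m; the calibration is good to about 2 mm. A picture is of the moment at which its call begins.
- sign_off(): hands the job in, once; it reports no verdict.
The state is a dict: "time": time; "qpos": joint angles; "dq": joint speeds; "joint_efforts": joint torques, N m; "eef_pos": TCP position; "tcp_rot": TCP orientation; "contact_force": force on the tool from outside, world axes, zero at the start; "wrist_torque": the same for the moment, N m; "opening": opening from 0.0 (shut) to 1.0 (fully open).
Only numpy, scipy, OpenCV 4.12 (cv2) and the standard library are available. Lean on these libraries where they do the work, as an engineer would, in place of code of your own. Each camera call takes 0.05 s, during which the arm holds its last target.

## Working session

There is one attempt and no reset: what is moved stays moved. The work goes in short steps, Python scripts to look and compute and a tool call to move; the robot and the scene stay as the last step left them, time stands still between calls to the robot, and variables do not carry over. Pictures are saved under pics/ and viewed, and the job is handed in when it is done.

Besides the shell and the picture viewer there is one more tool, called as name(argument=value, ...) on one line, values as JSON. step_arm: Moves the arm, as the interface text tells. Shift numbers are shares of 4 cm and turn numbers shares of 5 degrees, none past 1 either way. Its arguments: {"type":"object","properties":{"targets":{"type":"array"},"squeeze":{"type":"number"}},"required":["targets"]}

```bash
ls; mkdir -p pics; python3 - <<'E'
from plant import *
import cv2,numpy as np
print(get_state())
for n in("scene","top"):
    c=read_camera(n); cv2.imwrite(f"pics/{n}0.png",c["pixels"][...,::-1]); np.savez(f"{n}0.npz",**c)
    R=cv2.Rodrigues(np.array(c["rvec"]))[0]; print(n,c["mtx"],-R.T@np.array(c["tvec"]).ravel(),R)
E
```

```text
pics
{'time': 0.0, 'qpos': array([ 9.91001605e-01,  2.87195532e-01,  1.57815286e+00, -2.52856942e-07,
        1.27861113e+00, -1.49985640e-01]), 'dq': array([-1.90919144e-04,  7.54344629e-04, -9.28116146e-04, -1.09795303e-05,
        1.87264698e-03, -1.83140595e-03]), 'joint_efforts': array([-7.59900613e-04, -4.05988276e+01, -2.92618454e+01, -1.53001029e-04,
        5.72582256e-03, -2.59276867e-06]), 'eef_pos': array([0.28087507, 0.61307233, 0.22994034]), 'tcp_rot': array([ 2.13253981e-01,  9.76996079e-01, -1.10556114e-03, -4.22190609e-04]), 'contact_force': array([1.18801093, 0.43216337, 0.45461184]), 'wrist_torque': array([0.00185769, 0.00069609, 0.02271576]), 'opening': 1.0021280635377343}
scene [[377.17729209   0.         318.44496555]
 [  0.         377.17729209 197.23020326]
 [  0.           0.           1.        ]] [0.89116761 0.5251419  0.76543233] [[-0.78732507  0.61635981  0.0148265 ]
 [ 0.44837619  0.58892103 -0.67240673]
 [-0.42317613 -0.52275482 -0.74003335]]
top [[442.0499019    0.         320.95901588]
 [  0.         442.0499019  203.47050426]
 [  0.           0.           1.        ]] [0.37165296 0.01779178 1.18989015] [[-0.01884867 -0.99946592 -0.02669449]
 [-0.99493075  0.02138759 -0.09826173]
 [ 0.09878018  0.02470707 -0.99480251]]
```

View pics/top0.png

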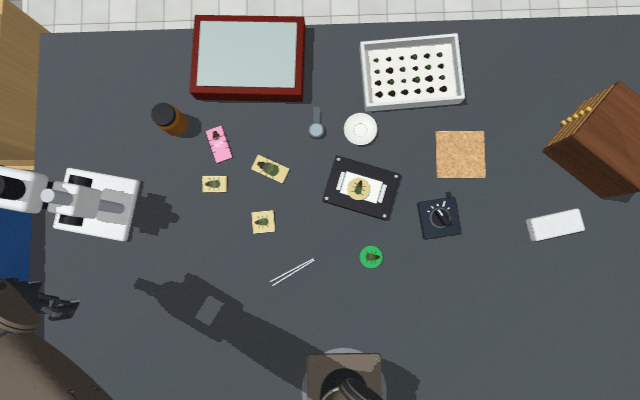

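View pics/scene0.png

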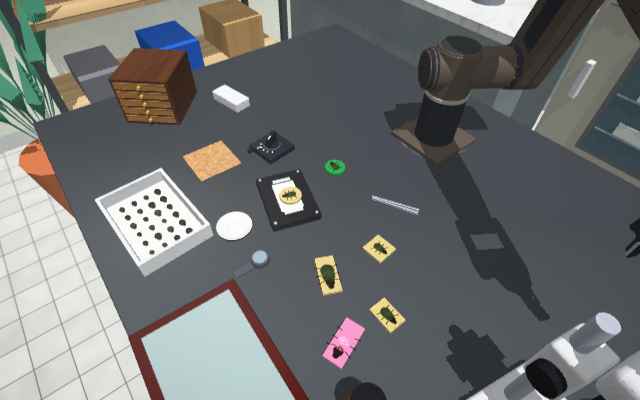

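The top view shows the amber plates at (270,168), (215,184) and (263,222). The round plate is on the stage at (359,188), the mat at (460,155) and the selector at (440,217). The pink look-alike is at (219,144) and the green one at (371,257). Next I'll measure.

```bash
cat >h.py <<'E'
import cv2,numpy as np
class C:
    def __init__(s,c):
        s.K=np.array(c["mtx"]);s.R=cv2.Rodrigues(np.array(c["rvec"]))[0];s.t=np.array(c["tvec"]).ravel();s.o=-s.R.T@s.t
        s.img=np.array(c["pixels"]);s.d=np.array(c["range_z"]);s.hsv=cv2.cvtColor(s.img,cv2.COLOR_RGB2HSV)
    def ray(s,uv,z):
        uv=np.atleast_2d(uv).astype(float);d=np.c_[uv,np.ones(len(uv))]@np.linalg.inv(s.K).T@s.R
        return (s.o+d*((z-s.o[2])/d[:,2])[:,None])[:,:2]
    def px(s,p):
        q=s.R@np.array(p)+s.t;q=s.K@q;return q[:2]/q[2]
def blobs(c,lo,hi,amin=60,close=0):
    m=cv2.inRange(c.hsv,np.array(lo),np.array(hi))
    if close:m=cv2.morphologyEx(m,cv2.MORPH_CLOSE,np.ones((close,close),np.uint8))
    cs,_=cv2.findContours(m,cv2.RETR_EXTERNAL,cv2.CHAIN_APPROX_NONE)
    return [k for k in cs if cv2.contourArea(k)>amin]
def rect(c,k,z):
    w=c.ray(cv2.convexHull(k).reshape(-1,2),z)
    r=cv2.minAreaRect((w*1000).astype(np.float32));b=cv2.boxPoints(r)
    e=[b[1]-b[0],b[2]-b[1]];l=max(e,key=np.linalg.norm)
    return np.array(r[0])/1000,sorted(r[1]),np.degrees(np.arctan2(l[1],l[0]))%180
E
python3 - <<'E'
from h import *
cs={}
for n in("top","scene"):
    c=cs[n]=C(np.load(n+"0.npz"))
    x=c.img
    for nm,lo,hi,z,cl in(("amber",(15,60,120),(32,200,255),.008,5),("cork",(8,80,120),(20,220,255),.004,3),("white",(0,0,215),(180,40,255),.022,0)):
        for k in blobs(c,lo,hi,60,cl):
            M=cv2.moments(k);print(n,nm,np.round([M['m10']/M['m00'],M['m01']/M['m00']],1),cv2.contourArea(k),*[np.round(v,3) for v in rect(c,k,z)])
crops=[("top",(190,125,310,245)),("top",(310,140,500,250)),("scene",(310,220,420,370)),("scene",(170,120,350,240))]
for i,(n,(a,b,d,e)) in enumerate(crops):
    s=min(800/(d-a),600/(e-b));cv2.imwrite(f"pics/crop{i}.png",cv2.resize(cs[n].img[b:e,a:d,::-1],None,fx=int(s),fy=int(s),interpolation=cv2.INTER_CUBIC))
E
```

```text
top amber [262.9 221.5] 437.5 [0.444 0.204] [58.144 59.47 ] 94.556
top amber [358.2 188.7] 351.5 [ 0.527 -0.055] [56.43  56.982] 178.679
top amber [214.1 183.6] 357.5 [0.549 0.337] [43.756 65.75 ] 90.446
top amber [ 18.6 163.9] 245.5 [0.615 0.885] [25.197 97.029] 88.615
top amber [269.7 168.5] 543.5 [0.588 0.185] [45.927 96.504] 63.906
top amber [460.1 154.1] 2215.5 [ 0.615 -0.33 ] [126.132 131.766] 88.675
top amber [578.8 116.2] 716.0 [ 0.716 -0.656] [ 44.816 245.243] 133.146
top amber [18.  75.2] 4991.5 [0.876 0.876] [141.749 449.98 ] 3.083
top cork [ 18.5 163.8] 241.5 [0.616 0.889] [25.281 95.132] 88.615
top cork [460.1 154.1] 2180.5 [ 0.616 -0.331] [126.559 131.63 ] 88.676
top cork [626.4  99.4] 67.5 [ 0.755 -0.788] [14.708 84.322] 47.525
top cork [579.6 115.9] 673.5 [ 0.718 -0.657] [ 41.267 244.374] 138.075
top cork [18.  75.3] 4980.0 [0.877 0.879] [142.229 451.502] 3.083
top white [ 95.9 228.3] 744.0 [0.442 0.669] [ 45.364 193.131] 78.828
top white [557.3 224.2] 987.5 [ 0.42  -0.568] [ 56.741 126.127] 101.409
top white [ 64.5 209.7] 106.5 [0.485 0.74 ] [21.621 44.465] 88.777
to
[... 4271 characters left out ...]
 [ 1.124 -0.266] [58.398 59.892] 179.852
scene white [233.7 225.4] 732.5 [ 0.691 -0.054] [84.9   86.463] 142.657
scene white [ 13.8 232.1] 823.0 [ 1.124 -0.362] [ 58.321 121.63 ] 89.894
scene white [ 72.5 233.8] 739.5 [ 1.012 -0.298] [ 31.118 249.043] 90.002
scene white [286.5 198.2] 318.5 [ 0.53  -0.052] [ 59.447 109.848] 71.802
scene white [150.7 215.2] 5870.5 [ 0.837 -0.222] [185.642 269.802] 93.393
scene white [  6.9 192.6] 616.5 [ 1.101 -0.549] [ 44.159 250.232] 81.307
scene white [ 36.5 208.7] 2323.5 [ 1.061 -0.469] [ 60.091 463.015] 90.023
scene white [230.3  94.7] 310.5 [ 0.413 -0.572] [ 58.985 129.389] 101.244
scene white [491.9  12.9] 1818.0 [-0.93  -0.407] [410.179 577.572] 144.26
```

View pics/crop0.png

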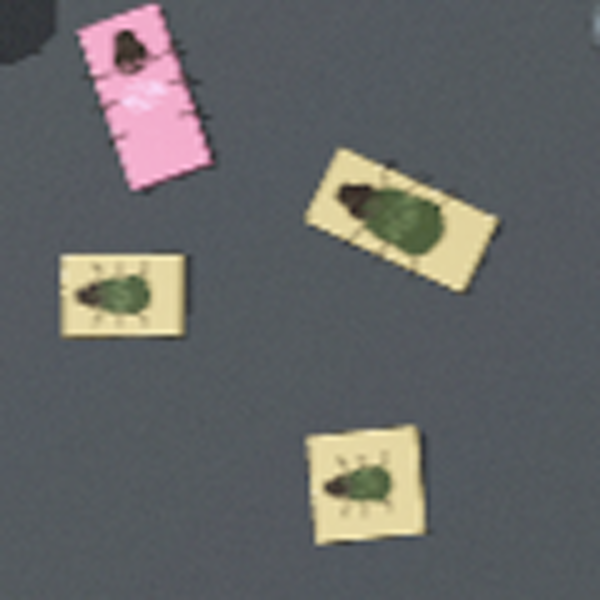

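View pics/crop1.png

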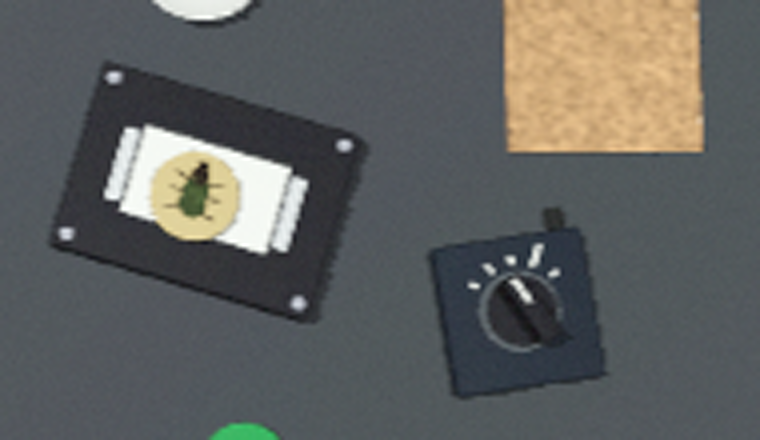

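View pics/crop3.png

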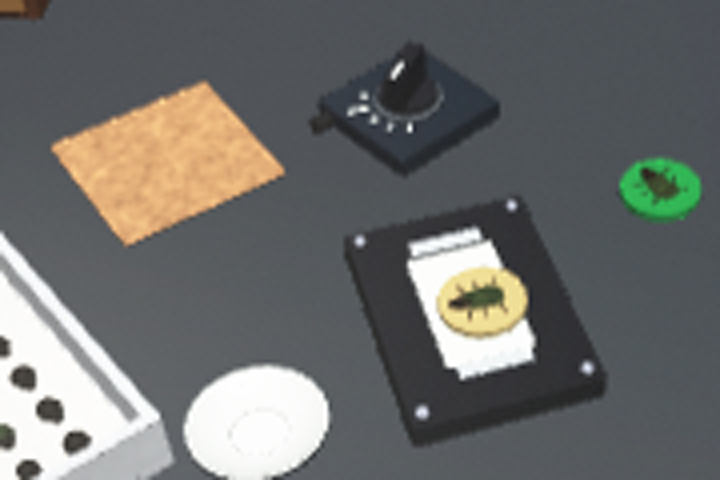

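The only 45x95 amber plate is the one at top px (270,168), which measures 46x97 mm. The plate at (214,184) is 44x66 mm, so it's the short one. The one at (263,222) is 58x59 mm, so it's the square one. (219,144) is the pink look-alike. The enlarged crop confirms all of this. Next I'll measure the stage, disc and selector more closely.

```bash
python3 - <<'E'
from h import *
for n in("top","scene"):
    c=C(np.load(n+"0.npz"))
    sc=np.array([(114,77),(344,146),(298,303),(66,233)])/4+[310,140] if n=="top" else np.array([(360,242),(512,205),(587,368),(422,412)])/4+[170,120]
    w=c.ray(sc-.4,.022);print(n,"screws",w.round(4).tolist(),w.mean(0))
    # round plate
    for k in blobs(c,(15,60,120),(32,200,255),60,5):
        x=k.reshape(-1,2).mean(0)
        if abs(x-(np.array([358,188]) if n=="top" else [290,195])).max()<8:
            p=c.ray(cv2.convexHull(k).reshape(-1,2),.030);ctr,r=cv2.minEnclosingCircle((p*1000).astype(np.float32));print("round",ctr,r,p.mean(0))
    # knob
    a,b,d,e=(410,185,470,245) if n=="top" else (240,120,305,170)
    cv2.imwrite(f"pics/knob_{n}.png",cv2.resize(c.img[b:e,a:d,::-1],None,fx=10,fy=10,interpolation=cv2.INTER_CUBIC))
    dd=c.d[b:e,a:d];
    m=(c.hsv[b:e,a:d,2]>150).astype(np.uint8);nn,_,st,ce=cv2.connectedComponentsWithStats(m)
    for i in range(1,nn):
        if st[i,4]>2:
            uv=ce[i]+[a,b];print("white",uv.round(1),st[i,4],"z18",c.ray(uv,.018).round(4),"z56",c.ray(uv,.056).round(4))
E
```

```text
top screws [[0.6068, -0.0014], [0.5565, -0.1532], [0.4525, -0.1192], [0.5023, 0.0328]] [ 0.52953611 -0.06023784]
round (523.5437622070312, -52.7119140625) 29.523399353027344 [ 0.52571104 -0.05601947]
white [443.4 203.6] 13 z18 [[ 0.4807 -0.277 ]] z56 [[ 0.4771 -0.2674]]
white [437.5 204.5] 4 z18 [[ 0.4787 -0.2614]] z56 [[ 0.4752 -0.2524]]
white [432.  206.5] 4 z18 [[ 0.4737 -0.2467]] z56 [[ 0.4703 -0.2381]]
white [448.  207.8] 4 z18 [[ 0.4694 -0.2886]] z56 [[ 0.4663 -0.2786]]
white [439.9 212. ] 10 z18 [[ 0.4586 -0.2668]] z56 [[ 0.4558 -0.2576]]
white [428. 211.] 3 z18 [[ 0.4619 -0.2357]] z56 [[ 0.459  -0.2275]]
scene screws [[0.5562, -0.1492], [0.4508, -0.1156], [0.5011, 0.0361], [0.6054, 0.0018]] [ 0.52836986 -0.05673683]
round (524.1810302734375, -46.52216339111328) 31.577980041503906 [ 0.52693707 -0.04579878]
white [268.7 137.3] 7 z18 [[ 0.4315 -0.2958]] z56 [[ 0.4548 -0.2541]]
white [260.7 143.7] 3 z18 [[ 0.468  -0.2847]] z56 [[ 0.4895 -0.2435]]
white [258.9 147. ] 7 z18 [[ 0.4807 -0.2746]] z56 [[ 0.5016 -0.234 ]]
```

View pics/knob_top.png

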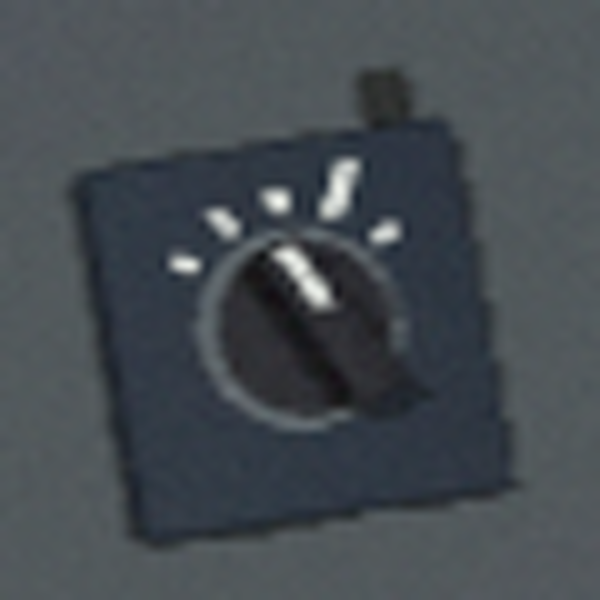

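View pics/knob_scene.png

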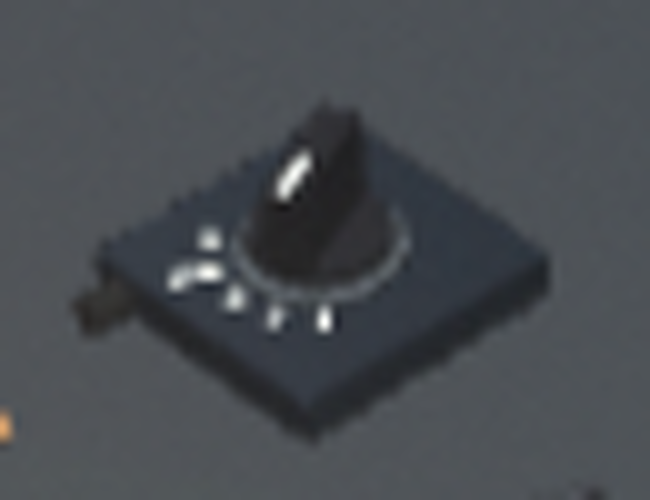

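The selector points at its second mark: the line is at about 37° and the marks run about 61, 35, 9, -16 (long) and -42°. So it needs two clicks clockwise, ending at about -16°. First I'll turn the jaws to the stage's x axis.

step_arm(targets=[[[1, 0, 0, 0, 1], [1, 0, 0, 0, 1], [1, 0, 0, 0, 1], [1, 0, 0, 0, 1], [1, 0, 0, 0, 1], [1, 0, 0, 0, 1], [1, 0, 0, 0, 1], [1, 0, 0, 0, 1], [1, 0, 0, 0, 1], [1, 0, 0, 0, 1]]], squeeze=40)

```text
time: 0.93
eef_pos: [0.281, 0.6133, 0.2305]
tcp_rot: [0.608, 0.794, -0.001, 0.0]
contact_force: [-0.3, -0.5, 0.6]
opening: 1.003
```

step_arm(targets=[[[1, 0, 0, 0, 1], [1, 0, 0, 0, 1], [1, 0, 0, 0, 1], [1, 0, 0, 0, 1], [1, 0, 0, 0, 1], [1, 0, 0, 0, 1], [1, 0, 0, 0, 0.7], [1, 0, 0, 0, 0], [1, 0, 0, 0, 0]]])

```text
time: 1.68
eef_pos: [0.2811, 0.6134, 0.2307]
tcp_rot: [0.809, 0.588, -0.0, 0.0]
contact_force: [0.1, -0.4, -0.9]
opening: 0.997
```

```bash
cat >go.py <<'E'
# usage: go.py x y z jaw -> shift in shares of 4cm in tool axes, turn in shares of 5 deg
import sys;from plant import get_state;from scipy.spatial.transform import Rotation as Ro;import numpy as np
s=get_state();R=Ro.from_quat(s["tcp_rot"]).as_matrix();p=s["eef_pos"]
t=np.array([float(v) for v in sys.argv[1:4]]);jaw=np.degrees(np.arctan2(R[1,1],R[0,1]))
d=(jaw-float(sys.argv[4])+90)%180-90
print("t",round(s["time"],2),"p",p.round(4),"jaw",jaw.round(2),"q",s["qpos"].round(2),"op",round(s["opening"],3),"F",s["contact_force"].round(1))
print("shares before turn",(R.T@(t-p)/.04).round(3),"turn shares",round(d/5,3))
print("shares after turn",(Ro.from_euler('z',-d,degrees=True).as_matrix()@(R.T@(t-p))/.04).round(3), "tilt",R[:,2].round(4))
E
python3 go.py .523 -.050 .13 -18.1
```

```text
t 1.68 p [0.2811 0.6134 0.2307] jaw -18.03 q [ 0.99  0.29  1.58 -0.    1.28  1.31] op 0.997 F [ 0.1 -0.4 -0.9]
shares before turn [-13.896  10.885   2.529] turn shares 0.014
shares after turn [-13.882  10.902   2.529] tilt [-6.e-04 -9.e-04 -1.e+00]
```

step_arm(targets=[[[1, -0.69, 0.54, 0.1, 0], [1, -0.69, 0.54, 0.1, 0], [1, -0.69, 0.54, 0.1, 0], [1, -0.69, 0.54, 0.1, 0], [1, -0.69, 0.54, 0.1, 0], [1, -0.69, 0.54, 0.1, 0], [1, -0.69, 0.54, 0.1, 0], [1, -0.69, 0.54, 0.1, 0], [1, -0.69, 0.54, 0.1, 0], [1, -0.69, 0.54, 0.1, 0]]])

```text
time: 2.52
eef_pos: [0.4008, 0.2825, 0.1912]
tcp_rot: [0.809, 0.588, 0.0, 0.0]
contact_force: [0.3, 0.5, -1.1]
opening: 1.001
```

step_arm(targets=[[[1, -0.69, 0.54, 0.1, 0], [1, -0.69, 0.54, 0.1, 0], [1, -0.69, 0.54, 0.1, 0], [1, -0.69, 0.54, 0.1, 0], [1, -0.69, 0.54, 0.1, 0], [1, -0.69, 0.54, 0.1, 0], [1, -0.69, 0.54, 0.1, 0], [1, -0.69, 0.54, 0.1, 0], [1, -0.69, 0.54, 0.1, 0], [1, 0, 0, 0.1, 0], [1, 0, 0, 0, 0]]])

```text
validation failed for argument at $.ta...
```

step_arm(targets=[[[1, -0.69, 0.54, 0.1, 0], [1, 0, 0, 0, 0], [1, 0, 0, 0, 0]]])

```text
time: 2.77
eef_pos: [0.413, 0.2497, 0.1871]
tcp_rot: [0.81, 0.586, -0.0, -0.0]
contact_force: [1.0, 0.2, 0.5]
opening: 0.998
```

```bash
python3 go.py .523 -.050 .055 -18.1; python3 - <<'E'
from plant import *
import cv2,numpy as np
for n in("scene","top"):
    c=read_camera(n); np.savez(f"{n}1.npz",**c)
    a,b,d,e=(220,100,400,260) if n=="scene" else (290,110,430,250)
    cv2.imwrite(f"pics/{n}1.png",cv2.resize(c["pixels"][b:e,a:d,::-1],None,fx=3.6,fy=3.6,interpolation=cv2.INTER_CUBIC))
E
```

```text
t 2.77 p [0.413  0.2497 0.1871] jaw -18.27 q [ 0.33 -0.1   2.08  0.    1.17  0.65] op 0.998 F [1.  0.2 0.5]
shares before turn [-6.252  4.963  3.301] turn shares -0.035
shares after turn [-6.267  4.943  3.301] tilt [-5.e-04  1.e-04 -1.e+00]
```

step_arm(targets=[[[1, -0.7, 0.55, 0.15, 0], [1, -0.7, 0.55, 0.15, 0], [1, -0.7, 0.55, 0.15, 0], [1, -0.7, 0.55, 0.15, 0], [1, -0.7, 0.55, 0.15, 0], [1, -0.7, 0.55, 0.15, 0], [1, -0.7, 0.55, 0.15, 0], [1, -0.7, 0.55, 0.15, 0], [1, -0.66, 0.55, 0.15, 0], [1, 0, 0, 0, 0]]])

```text
time: 3.7
eef_pos: [0.5248, -0.0516, 0.1329]
tcp_rot: [0.81, 0.586, -0.0, 0.001]
contact_force: [-0.2, -0.5, -0.3]
opening: 0.997
```

```bash
python3 go.py .523 -.050 .055 -18.1; python3 - <<'E'
from plant import *
import cv2,numpy as np
for n in("scene","top"):
    c=read_camera(n); np.savez(f"{n}1.npz",**c)
    a,b,d,e=(220,100,400,260) if n=="scene" else (290,110,430,250)
    cv2.imwrite(f"pics/{n}1.png",cv2.resize(c["pixels"][b:e,a:d,::-1],None,fx=3.6,fy=3.6,interpolation=cv2.INTER_CUBIC))
E
```

```text
t 3.7 p [ 0.5248 -0.0516  0.1329] jaw -18.22 q [-0.29  0.07  2.02 -0.    1.05  0.03] op 0.997 F [-0.2 -0.5 -0.3]
shares before turn [ 0.027 -0.059  1.947] turn shares -0.024
shares after turn [ 0.027 -0.059  1.947] tilt [ 9.0e-04 -1.7e-03 -1.0e+00]
```

View pics/scene1.png

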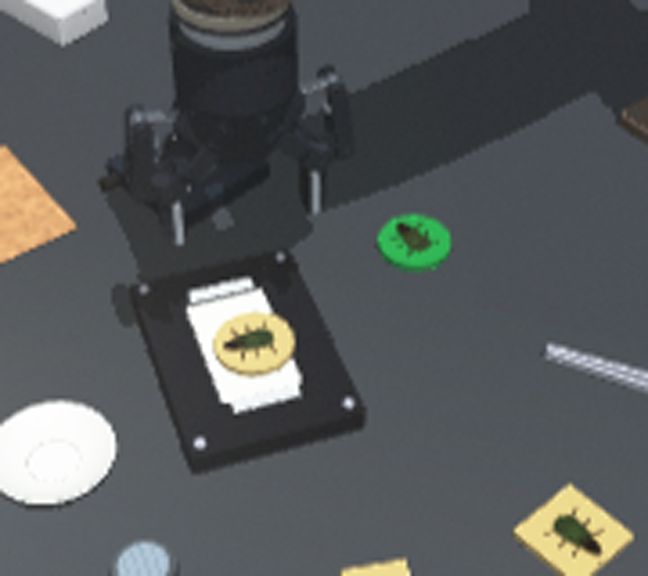

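The scene crop shows the open jaws above the stage, with the fingertips at full-frame px (270,168) and (308,159). The disc is below them at (290,195). I'll use the tips as a quick check on the camera offset.

```bash
python3 - <<'E'
from h import *
c=C(np.load("scene1.npz"))
p=c.ray(np.array([(180,243),(316,212)])/3.6+[220,100]-.4,.146);print(p,p.mean(0),np.degrees(np.arctan2(*(p[0]-p[1])[::-1])),np.linalg.norm(p[0]-p[1]))
E
```

```text
[[ 0.56982794 -0.05953147]
 [ 0.47957189 -0.02964198]] [ 0.52469992 -0.04458672] -18.322976100451783 0.09507646819315745
```

step_arm(targets=[[[1, 0.03, -0.06, 0.5, 0], [1, 0, 0, 0.6, 0], [1, 0, 0, 0.6, 0], [1, 0, 0, 0.5, 0], [1, 0, 0, 0.3, 0], [1, 0, 0, 0.2, 0], [1, 0, 0, 0.12, 0], [1, 0, 0, 0, 0], [1, 0, 0, 0, 0]]])

```text
time: 4.55
eef_pos: [0.5217, -0.0463, 0.0214]
tcp_rot: [0.809, 0.587, 0.0, 0.001]
contact_force: [0.4, 0.5, 0.3]
opening: 0.997
```

```bash
python3 go.py .523 -.050 .020 -18.1; python3 - <<'E'
from plant import *
import cv2,numpy as np
for n in("scene",):
    c=read_camera(n); np.savez(f"{n}2.npz",**c)
    a,b,d,e=(220,100,400,260) if n=="scene" else (290,110,430,250)
    cv2.imwrite(f"pics/{n}2.png",cv2.resize(c["pixels"][b:e,a:d,::-1],None,fx=3.6,fy=3.6,interpolation=cv2.INTER_CUBIC))
E
```

```text
t 4.55 p [ 0.5217 -0.0463  0.0214] jaw -18.09 q [-0.28  0.24  2.07  0.    0.83  0.03] op 0.997 F [0.4 0.5 0.3]
shares before turn [-0.077  0.059  0.035] turn shares 0.002
shares after turn [-0.077  0.059  0.035] tilt [ 1.4e-03 -4.0e-04 -1.0e+00]
```

View pics/scene2.png

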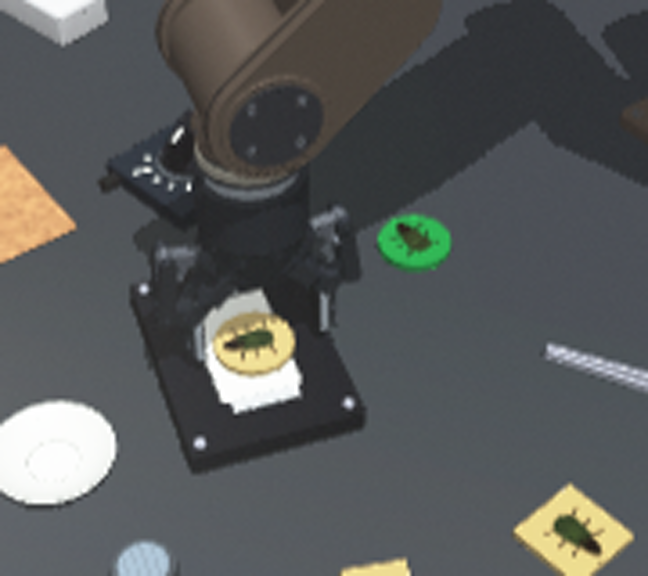

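```bash
python3 - <<'E'
from h import *
c=C(np.load("scene2.npz"))
a=np.radians(-18.1);X=np.array([np.cos(a),np.sin(a)]);Y=np.array([-X[1],X[0]])
p=c.ray(np.array([(200,358),(325,328)])/3.6+[220,100]-.4,.0344)
d=c.ray(np.array([[(290.3),195.3]]),.030)
print(p.mean(0),"pads x,y",(p-d)@np.c_[X,Y])
cv2.imwrite("pics/tips.png",cv2.resize(c.img[165:225,255:330,::-1],None,fx=10,fy=10,interpolation=cv2.INTER_CUBIC))
E
```

```text
[ 0.5217638  -0.03898839] pads x,y [[ 0.04207333  0.00364358]
 [-0.05296632  0.00515681]]
```

View pics/tips.png

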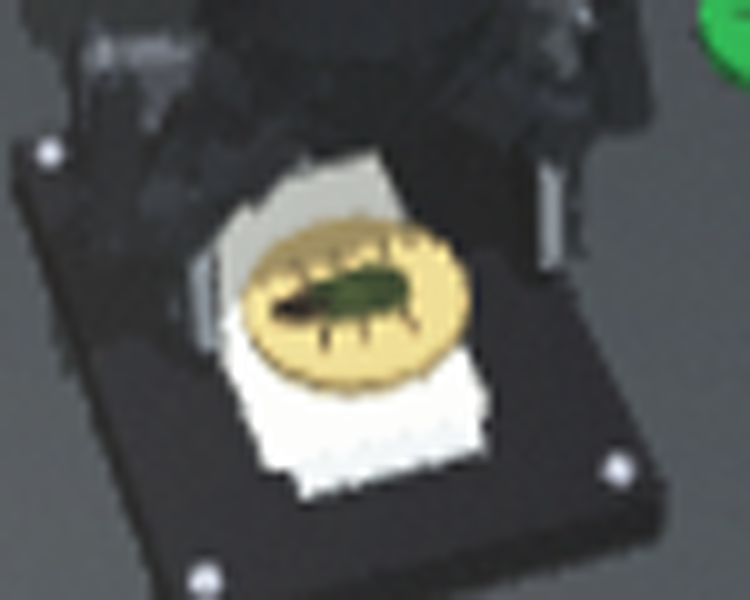

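The tips straddle the disc and the pad overlap is well within the pad width, so I'll close.

step_arm(targets=[[[0.78, 0, 0, 0.04, 0], [0.78, 0, 0, 0, 0], [0.78, 0, 0, 0, 0]]], squeeze=30)

```text
time: 4.85
eef_pos: [0.5215, -0.0468, 0.0196]
tcp_rot: [0.81, 0.587, 0.0, 0.001]
contact_force: [0.3, -0.3, 0.5]
opening: 0.779
```

step_arm(targets=[[[0.5, 0, 0, 0, 0], [0.5, 0, 0, 0, 0], [0.5, 0, 0, 0, 0], [0.5, 0, 0, 0, 0], [0.5, 0, 0, 0, 0], [0.5, 0, 0, 0, 0]]])

```text
time: 5.35
eef_pos: [0.5216, -0.0468, 0.0199]
tcp_rot: [0.81, 0.587, 0.0, 0.001]
contact_force: [-1.2, 0.3, 5.1]
opening: 0.68
```

```bash
python3 go.py .523 -.050 .020 -18.1; python3 - <<'E'
from plant import *
import cv2,numpy as np
c=read_camera("scene")
cv2.imwrite("pics/grip1.png",cv2.resize(c["pixels"][165:225,255:330,::-1],None,fx=10,fy=10,interpolation=cv2.INTER_CUBIC))
E
```

```text
t 5.35 p [ 0.5216 -0.0468  0.0199] jaw -18.13 q [-0.28  0.24  2.07 -0.    0.83  0.03] op 0.68 F [-1.2  0.3  5.1]
shares before turn [-0.065  0.058 -0.002] turn shares -0.006
shares after turn [-0.065  0.058 -0.002] tilt [ 1.2e-03 -5.0e-04 -1.0e+00]
```

View pics/grip1.png

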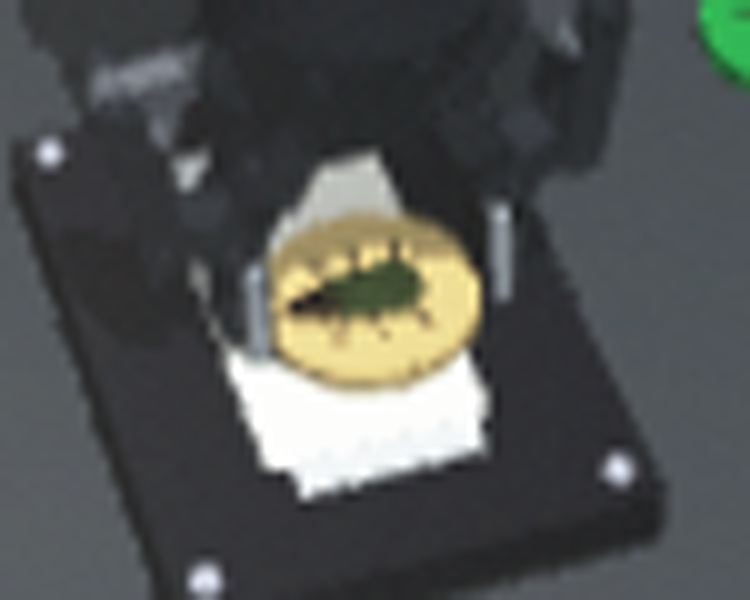

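step_arm(targets=[[[0.5, 0, 0, -0.1, 0], [0.5, 0, 0, -0.3, 0], [0.5, 0, 0, -0.5, 0], [0.5, 0, 0, -0.5, 0], [0.5, 0, 0, -0.3, 0], [0.5, 0, 0, 0, 0]]])

```text
time: 5.9
eef_pos: [0.5232, -0.0471, 0.0906]
tcp_rot: [0.81, 0.587, 0.002, 0.003]
contact_force: [0.3, 0.5, -0.9]
opening: 0.679
```

```bash
python3 go.py .6155 -.329 .1 -18.1; python3 - <<'E'
from plant import *
import cv2,numpy as np
c=read_camera("scene")
cv2.imwrite("pics/lift1.png",cv2.resize(c["pixels"][120:230,230:350,::-1],None,fx=5,fy=5,interpolation=cv2.INTER_CUBIC))
E
```

```text
t 5.9 p [ 0.5232 -0.0471  0.0906] jaw -18.12 q [-0.28  0.12  2.05  0.    0.96  0.03] op 0.679 F [ 0.3  0.5 -0.9]
shares before turn [-5.98   4.386 -0.208] turn shares -0.004
shares after turn [-5.982  4.384 -0.208] tilt [ 0.0065 -0.0019 -1.    ]
```

View pics/lift1.png

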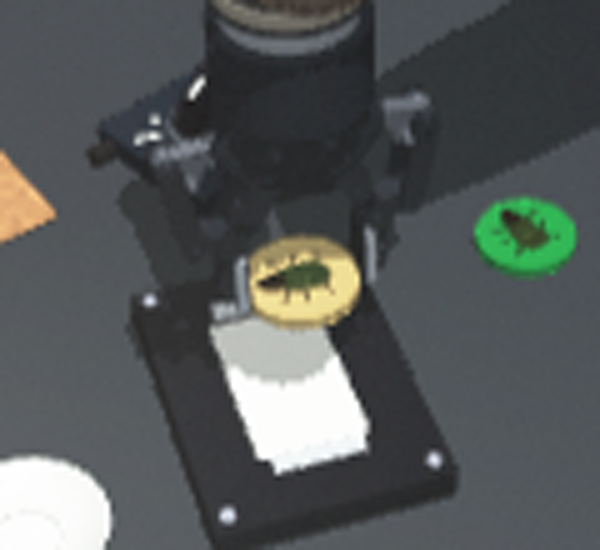

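The disc is held level, at crop (303,282). Moving to the mat.

step_arm(targets=[[[0.5, -0.3, 0.22, -0.1, 0], [0.5, -0.6, 0.44, 0, 0], [0.5, -0.7, 0.51, 0, 0], [0.5, -0.7, 0.51, 0, 0], [0.5, -0.7, 0.51, 0, 0], [0.5, -0.7, 0.51, 0, 0], [0.5, -0.7, 0.51, 0, 0], [0.5, -0.7, 0.51, 0, 0], [0.5, -0.6, 0.44, 0, 0], [0.5, -0.3, 0.22, 0, 0]]])

```text
time: 6.78
eef_pos: [0.6123, -0.3337, 0.0891]
tcp_rot: [0.81, 0.586, -0.001, -0.0]
contact_force: [-0.4, 0.3, 0.1]
opening: 0.678
```

step_arm(targets=[[[0.5, 0, 0, 0, 0], [0.5, 0, 0, 0.3, 0], [0.5, 0, 0, 0.3, 0], [0.5, 0, 0, 0, 0], [0.5, 0, 0, 0, 0]]])

```text
time: 7.2
eef_pos: [0.6112, -0.3269, 0.0639]
tcp_rot: [0.809, 0.587, -0.001, -0.003]
contact_force: [0.4, 0.9, 0.1]
opening: 0.68
```

```bash
python3 go.py .6155 -.329 .0025 -18.1; python3 - <<'E'
from plant import *
import cv2,numpy as np
c=read_camera("scene")
cv2.imwrite("pics/mat1.png",cv2.resize(c["pixels"][70:190,160:300,::-1],None,fx=5,fy=5,interpolation=cv2.INTER_CUBIC))
E
```

```text
t 7.2 p [ 0.6112 -0.3269  0.0639] jaw -18.05 q [-0.64  0.49  1.63  0.    1.03 -0.32] op 0.68 F [0.4 0.9 0.1]
shares before turn [-0.02   0.128  1.535] turn shares 0.009
shares after turn [-0.019  0.128  1.535] tilt [-0.0045  0.0034 -1.    ]
```

View pics/mat1.png

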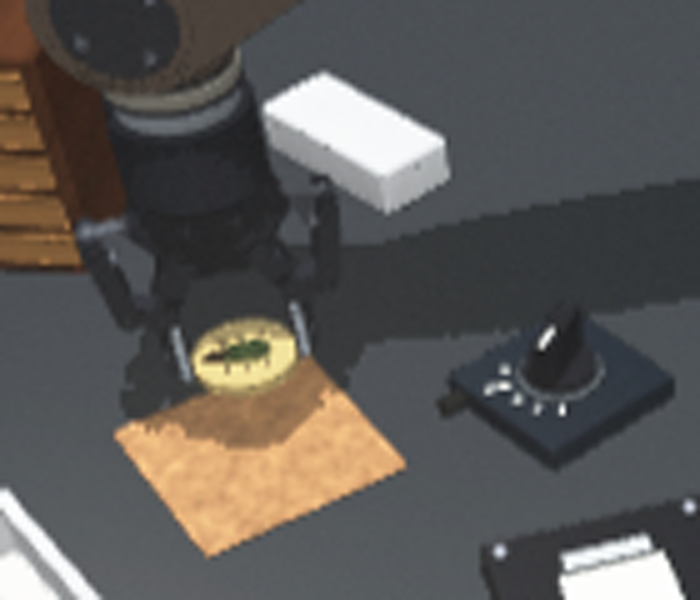

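step_arm(targets=[[[0.5, 0, 0.1, 0.3, 0], [0.5, 0, 0, 0.4, 0], [0.5, 0, 0, 0.3, 0], [0.5, 0, 0, 0.2, 0], [0.5, 0, 0, 0.15, 0], [0.5, 0, 0, 0.1, 0], [0.5, 0, 0, 0.05, 0], [0.5, 0, 0, 0, 0], [0.5, 0, 0, 0, 0]]])

```text
time: 8.0
eef_pos: [0.6169, -0.3306, 0.0074]
tcp_rot: [0.81, 0.587, 0.0, 0.0]
contact_force: [0.6, -0.0, -0.4]
opening: 0.681
```

```bash
python3 go.py .6155 -.329 .002 -18.1
```

```text
t 8.0 p [ 0.6169 -0.3306  0.0074] jaw -18.13 q [-0.64  0.58  1.62  0.    0.94 -0.32] op 0.681 F [ 0.6 -0.  -0.4]
shares before turn [ 0.028 -0.046  0.135] turn shares -0.006
shares after turn [ 0.028 -0.046  0.135] tilt [ 7.e-04 -5.e-04 -1.e+00]
```

step_arm(targets=[[[0.5, 0, 0, 0.06, 0], [0.5, 0, 0, 0.05, 0], [0.5, 0, 0, 0, 0], [0.5, 0, 0, 0, 0]]])

```text
time: 8.33
eef_pos: [0.6166, -0.3303, 0.0025]
tcp_rot: [0.81, 0.587, -0.0, -0.0]
contact_force: [0.9, 0.2, 0.3]
opening: 0.677
```

step_arm(targets=[[[0.5, 0, 0, 0.02, 0], [0.5, 0, 0, 0, 0], [0.5, 0, 0, 0, 0]]])

```text
time: 8.58
eef_pos: [0.6168, -0.3305, 0.0021]
tcp_rot: [0.81, 0.587, 0.0, 0.0]
contact_force: [-0.6, -0.8, 1.7]
opening: 0.682
```

step_arm(targets=[[[0.72, 0, 0, 0, 0], [0.76, 0, 0, 0, 0], [0.82, 0, 0, 0, 0], [0.9, 0, 0, 0, 0], [1, 0, 0, 0, 0], [1, 0, 0, 0, 0], [1, 0, 0, -0.2, 0], [1, 0, 0, -0.5, 0], [1, 0, 0, -0.8, 0], [1, 0, 0, -0.8, 0]]])

```text
time: 9.42
eef_pos: [0.6157, -0.3297, 0.0937]
tcp_rot: [0.81, 0.587, -0.0, -0.001]
contact_force: [0.5, 0.4, 0.4]
opening: 1.0
```

```bash
python3 go.py .588 .186 .09 -26; python3 - <<'E'
from plant import *
import cv2,numpy as np
c=read_camera("scene")
cv2.imwrite("pics/mat2.png",cv2.resize(c["pixels"][70:190,160:300,::-1],None,fx=5,fy=5,interpolation=cv2.INTER_CUBIC))
E
```

```text
t 9.42 p [ 0.6157 -0.3297  0.0937] jaw -18.12 q [-0.64  0.47  1.6  -0.    1.07 -0.32] op 1.0 F [0.5 0.4 0.4]
shares before turn [12.038 -4.669  0.118] turn shares 1.575
shares after turn [11.284 -6.274  0.118] tilt [-0.0025  0.0018 -1.    ]
```

View pics/mat2.png

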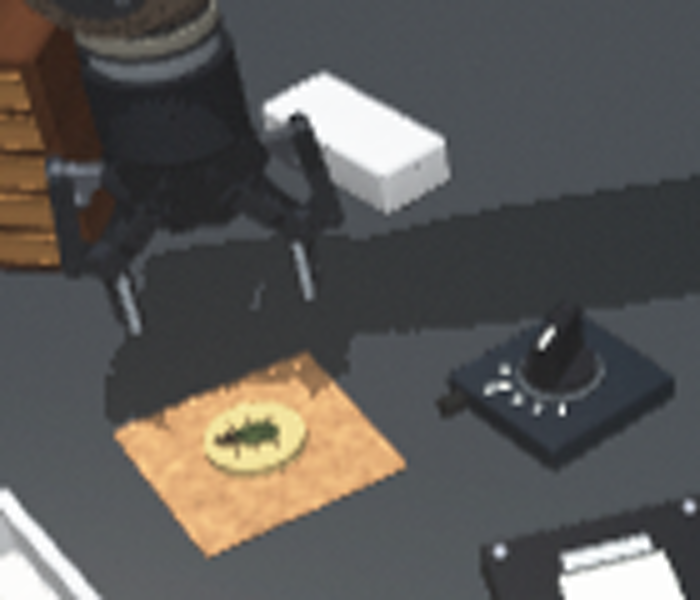

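The round plate lies on the mat with the beetle at crop (256,437), clear of the mat's edges. Now the long plate.

step_arm(targets=[[[1, 0.4, -0.16, -0.3, 0], [1, 0.7, -0.27, 0, 0], [1, 0.8, -0.31, 0, 0], [1, 0.8, -0.31, 0, 0], [1, 0.8, -0.31, 0, 0], [1, 0.8, -0.31, 0, 0], [1, 0.8, -0.31, 0, 0], [1, 0.8, -0.31, 0, 0], [1, 0.8, -0.31, 0, 0], [1, 0.8, -0.31, 0, 0]]])

```text
time: 10.3
eef_pos: [0.5992, -0.0075, 0.1065]
tcp_rot: [0.81, 0.587, 0.0, 0.0]
contact_force: [0.8, -0.4, -1.1]
opening: 0.998
```

step_arm(targets=[[[1, 0.8, -0.31, 0, 0], [1, 0.8, -0.31, 0, 0], [1, 0.8, -0.31, 0, 0], [1, 0.8, -0.31, 0, 0], [1, 0.8, -0.31, 0, 0], [1, 0.5, -0.2, 0, 0], [1, 0, 0, 0, 0.6], [1, 0, 0, 0, 1], [1, 0, 0, 0, 0], [1, 0, 0, 0, 0]]])

```text
time: 11.13
eef_pos: [0.5889, 0.1839, 0.1062]
tcp_rot: [0.848, 0.53, 0.0, 0.0]
contact_force: [0.7, 0.2, -0.3]
opening: 1.0
```

```bash
python3 go.py .588 .1865 .0 -26
```

```text
t 11.13 p [0.5889 0.1839 0.1062] jaw -25.99 q [ 0.14  0.29  1.82 -0.    1.04  0.59] op 1.0 F [ 0.7  0.2 -0.3]
shares before turn [ 0.047 -0.051  2.655] turn shares 0.002
shares after turn [ 0.047 -0.051  2.655] tilt [ 7.e-04  1.e-04 -1.e+00]
```

step_arm(targets=[[[1, 0.05, -0.05, 0.4, 0], [1, 0, 0, 0.6, 0], [1, 0, 0, 0.6, 0], [1, 0, 0, 0.4, 0], [1, 0, 0, 0.3, 0], [1, 0, 0, 0.2, 0], [1, 0, 0, 0.1, 0], [1, 0, 0, 0, 0], [1, 0, 0, 0, 0], [1, 0, 0, 0, 0]]])

```text
time: 11.97
eef_pos: [0.589, 0.1866, 0.0031]
tcp_rot: [0.849, 0.529, 0.001, 0.0]
contact_force: [-0.0, 0.3, 0.3]
opening: 0.999
```

```bash
python3 go.py .588 .1865 .0005 -26;python3 - <<'E'
from plant import *
import cv2,numpy as np
c=read_camera("scene")
cv2.imwrite("pics/long1.png",cv2.resize(c["pixels"][215:325,260:400,::-1],None,fx=5,fy=5,interpolation=cv2.INTER_CUBIC))
E
```

```text
t 11.97 p [0.589  0.1866 0.0031] jaw -26.12 q [ 0.14  0.44  1.84 -0.    0.86  0.6 ] op 0.999 F [-0.   0.3  0.3]
shares before turn [-0.013 -0.02   0.064] turn shares -0.023
shares after turn [-0.013 -0.02   0.064] tilt [ 2.4e-03  3.0e-04 -1.0e+00]
```

View pics/long1.png

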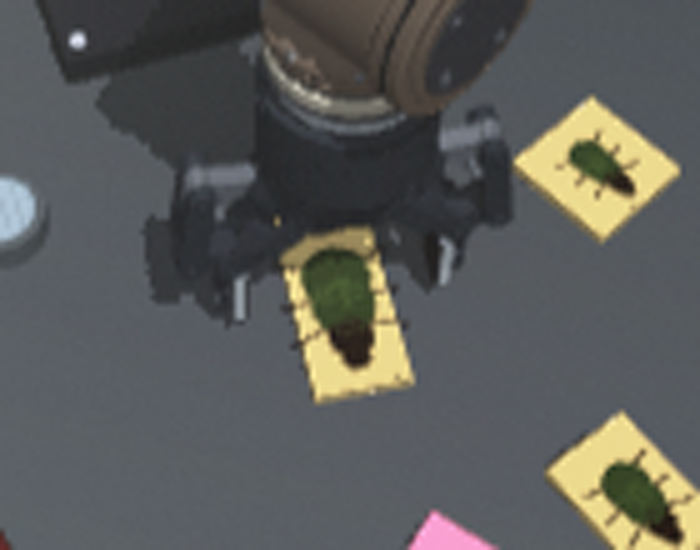

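step_arm(targets=[[[0.7, 0, 0, 0.03, 0], [0.6, 0, 0, 0.03, 0], [0.6, 0, 0, 0, 0], [0.6, 0, 0, 0, 0]]], squeeze=35)

```text
time: 12.35
eef_pos: [0.5878, 0.1865, -0.0007]
tcp_rot: [0.849, 0.529, -0.0, -0.0]
contact_force: [0.2, 0.6, -0.4]
opening: 0.598
```

step_arm(targets=[[[0.3, 0, 0, 0, 0], [0.3, 0, 0, 0, 0], [0.3, 0, 0, 0, 0], [0.3, 0, 0, 0, 0], [0.3, 0, 0, 0, 0], [0.3, 0, 0, 0, 0]]])

```text
time: 12.85
eef_pos: [0.5882, 0.1865, -0.0004]
tcp_rot: [0.849, 0.529, 0.0, 0.0]
contact_force: [0.6, -1.0, 2.1]
opening: 0.512
```

```bash
python3 go.py .588 .1865 .0005 -26;python3 - <<'E'
from plant import *
import cv2,numpy as np
c=read_camera("scene")
cv2.imwrite("pics/long2.png",cv2.resize(c["pixels"][215:325,260:400,::-1],None,fx=5,fy=5,interpolation=cv2.INTER_CUBIC))
E
```

```text
t 12.85 p [ 5.882e-01  1.865e-01 -4.000e-04] jaw -26.13 q [0.14 0.44 1.84 0.   0.85 0.6 ] op 0.512 F [ 0.6 -1.   2.1]
shares before turn [-0.003 -0.004 -0.022] turn shares -0.026
shares after turn [-0.003 -0.004 -0.022] tilt [ 7.e-04  1.e-04 -1.e+00]
```

View pics/long2.png

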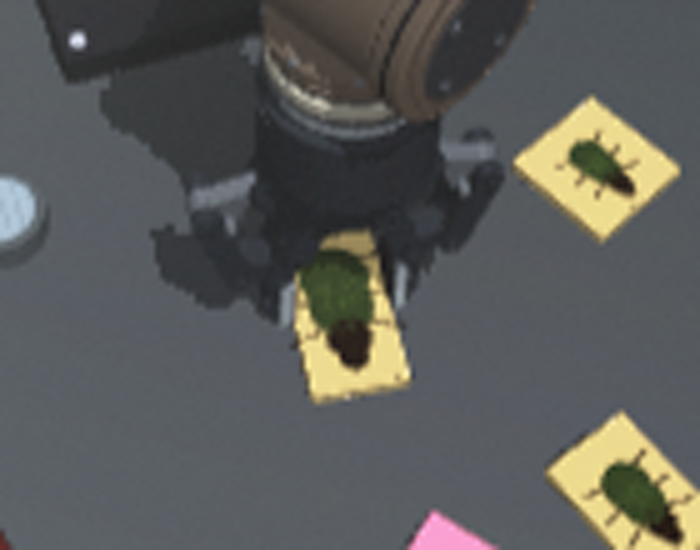

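Both pads are on the long plate, at crop (288,325) and (400,303). Lifting, turning to the stage's angle and carrying.

step_arm(targets=[[[0.3, 0, 0, -0.1, 0], [0.3, 0, 0, -0.3, 0], [0.3, 0, 0, -0.5, 0], [0.3, 0, 0, -0.6, 0], [0.3, 0, 0, -0.3, 0], [0.3, 0, 0, 0, -0.8], [0.3, 0, 0, 0, -0.8], [0.3, 0, 0, 0, 0], [0.3, 0, 0, 0, 0]]])

```text
time: 13.65
eef_pos: [0.5877, 0.1864, 0.0715]
tcp_rot: [0.81, 0.586, -0.0, -0.0]
contact_force: [0.3, -0.4, -0.1]
opening: 0.512
```

```bash
python3 go.py .529 -.0585 .07 -18.1
```

```text
t 13.65 p [0.5877 0.1864 0.0715] jaw -18.23 q [ 0.14  0.33  1.83 -0.    0.98  0.46] op 0.512 F [ 0.3 -0.4 -0.1]
shares before turn [-6.275  0.523  0.037] turn shares -0.026
shares after turn [-6.276  0.509  0.037] tilt [-1.e-04 -0.e+00 -1.e+00]
```

step_arm(targets=[[[0.3, -0.3, 0.03, 0, -0.03], [0.3, -0.6, 0.05, 0, 0], [0.3, -0.8, 0.06, 0, 0], [0.3, -0.8, 0.06, 0, 0], [0.3, -0.8, 0.06, 0, 0], [0.3, -0.8, 0.06, 0, 0], [0.3, -0.8, 0.06, 0, 0], [0.3, -0.7, 0.06, 0, 0], [0.3, -0.5, 0.04, 0, 0], [0.3, -0.17, 0.02, 0, 0]]])

```text
time: 14.48
eef_pos: [0.5283, -0.0612, 0.0711]
tcp_rot: [0.81, 0.586, -0.001, -0.0]
contact_force: [0.5, 0.4, 0.4]
opening: 0.514
```

step_arm(targets=[[[0.3, 0, 0, 0, 0], [0.3, 0, 0, 0.4, 0], [0.3, 0, 0, 0.2, 0], [0.3, 0, 0, 0, 0], [0.3, 0, 0, 0, 0], [0.3, 0, 0, 0, 0]]])

```text
time: 14.98
eef_pos: [0.5296, -0.0576, 0.0475]
tcp_rot: [0.809, 0.588, -0.0, -0.0]
contact_force: [0.2, 0.2, 0.1]
opening: 0.511
```

```bash
python3 go.py .529 -.0585 .0216 -18.1;python3 - <<'E'
from plant import *
from h import *
c=read_camera("scene");np.savez("scene3.npz",**c)
cv2.imwrite("pics/st1.png",cv2.resize(c["pixels"][145:235,240:345,::-1],None,fx=6.5,fy=6.5,interpolation=cv2.INTER_CUBIC))
c=read_camera("top");np.savez("top3.npz",**c)
cv2.imwrite("pics/st1t.png",cv2.resize(c["pixels"][145:235,310:415,::-1],None,fx=6.5,fy=6.5,interpolation=cv2.INTER_CUBIC))
E
```

```text
t 14.98 p [ 0.5296 -0.0576  0.0475] jaw -17.92 q [-0.3   0.21  2.04  0.    0.89  0.01] op 0.511 F [0.2 0.2 0.1]
shares before turn [-0.027 -0.008  0.647] turn shares 0.037
shares after turn [-0.027 -0.008  0.647] tilt [-1.e-04  1.e-04 -1.e+00]
```

View pics/st1.png

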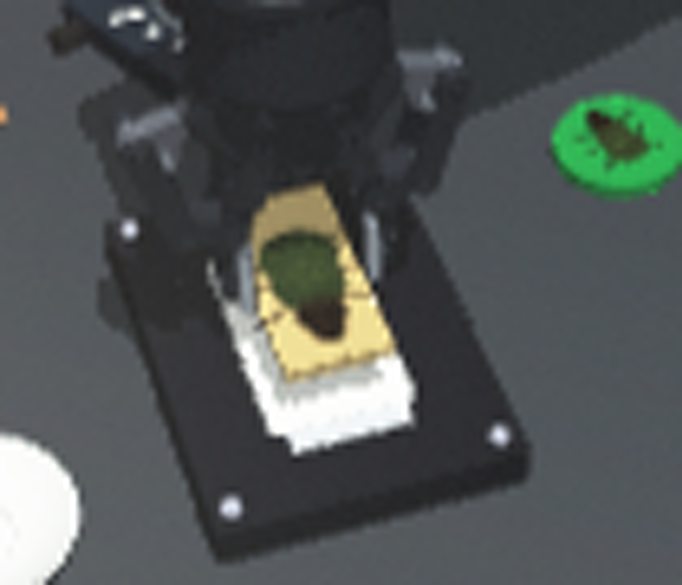

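View pics/st1t.png

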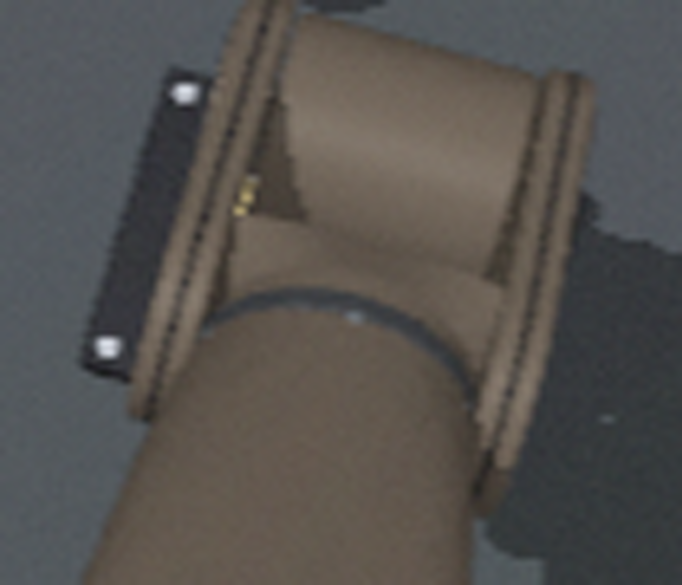

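```bash
python3 - <<'E'
from h import *
c=C(np.load("scene3.npz"))
cv2.imwrite("pics/st1z.png",cv2.resize(c.img[170:220,270:310,::-1],None,fx=14,fy=12,interpolation=cv2.INTER_CUBIC))
# screws of stage, remeasured near & stop-edge
m=cv2.inRange(c.hsv,np.array((15,60,90)),np.array((32,200,255)));m[:, :270]=0;m[:,310:]=0;m[:160]=0;m[210:]=0
k=max(cv2.findContours(m,0,1)[0],key=cv2.contourArea);h=cv2.convexHull(k).reshape(-1,2);print(h.tolist())
O=np.array([.52837,-.05674]);a=np.radians(-18.15);X=np.array([np.cos(a),np.sin(a)]);Y=np.array([-X[1],X[0]])
for z in(.0479,.0559):
    w=(c.ray(h,z)-O)@np.c_[X,Y];print(z,(w*1000).round(1).tolist())
E
```

```text
[[289, 173], [291, 177], [298, 192], [300, 197], [300, 198], [299, 199], [293, 201], [285, 203], [284, 203], [282, 199], [280, 194], [279, 190], [279, 178], [281, 175], [284, 174], [288, 173]]
0.0479 [[-23.1, -53.7], [-23.7, -37.1], [-24.5, 21.8], [-24.0, 40.2], [-22.9, 43.5], [-19.4, 45.9], [-2.9, 47.5], [18.2, 47.3], [20.6, 46.5], [21.5, 31.7], [21.6, 13.3], [20.1, -1.3], [7.9, -44.0], [-0.3, -53.3], [-9.1, -54.4], [-20.5, -54.6]]
0.0559 [[-21.0, -45.7], [-21.6, -29.3], [-22.4, 29.0], [-21.9, 47.2], [-20.9, 50.4], [-17.4, 52.8], [-1.1, 54.3], [19.8, 54.2], [22.2, 53.4], [23.1, 38.8], [23.1, 20.6], [21.7, 6.2], [9.7, -36.1], [1.5, -45.3], [-7.2, -46.4], [-18.4, -46.6]]
```

View pics/st1z.png

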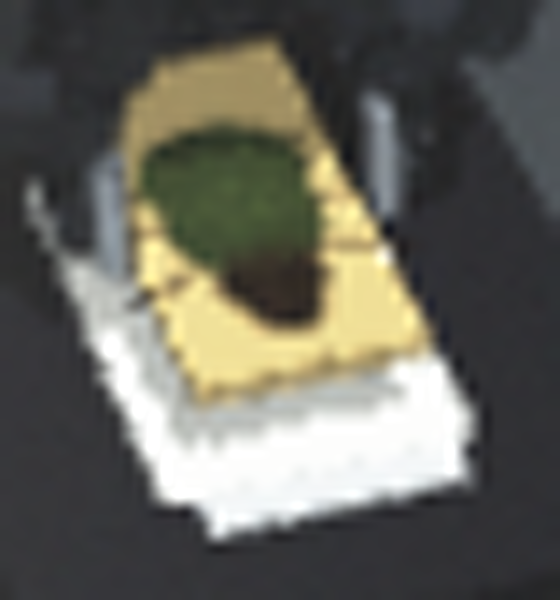

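Both views put the held plate within about 1 mm of the window centre. Lowering it.

step_arm(targets=[[[0.3, -0.02, 0, 0.2, 0], [0.3, 0, 0, 0.2, 0], [0.3, 0, 0, 0.12, 0], [0.3, 0, 0, 0.08, 0], [0.3, 0, 0, 0, 0], [0.3, 0, 0, 0, 0], [0.3, 0, 0, 0, 0]]])

```text
time: 15.67
eef_pos: [0.5293, -0.0591, 0.0234]
tcp_rot: [0.809, 0.588, -0.0, 0.0]
contact_force: [0.2, 0.2, -0.5]
opening: 0.517
```

step_arm(targets=[[[0.3, 0, 0, 0.02, 0], [0.3, 0, 0, 0, 0], [0.3, 0, 0, 0, 0]]])

```text
time: 15.92
eef_pos: [0.5293, -0.059, 0.0227]
tcp_rot: [0.809, 0.588, 0.0, 0.0]
contact_force: [0.0, 0.1, -0.7]
opening: 0.513
```

step_arm(targets=[[[0.3, 0, 0, 0.025, 0], [0.3, 0, 0, 0, 0], [0.3, 0, 0, 0, 0]]])

```text
time: 16.17
eef_pos: [0.5293, -0.059, 0.0216]
tcp_rot: [0.809, 0.588, 0.0, 0.0]
contact_force: [-0.0, -0.5, -0.2]
opening: 0.513
```

```bash
python3 go.py .529 -.0585 .0216 -18.1;python3 - <<'E'
from plant import *
from h import *
c=read_camera("scene");np.savez("scene4.npz",**c)
cv2.imwrite("pics/st2.png",cv2.resize(c["pixels"][145:235,240:345,::-1],None,fx=6.5,fy=6.5,interpolation=cv2.INTER_CUBIC))
E
```

```text
t 16.17 p [ 0.5293 -0.059   0.0216] jaw -17.97 q [-0.3   0.25  2.05 -0.    0.84  0.01] op 0.513 F [-0.  -0.5 -0.2]
shares before turn [ 0.01  -0.012  0.   ] turn shares 0.025
shares after turn [ 0.01  -0.012  0.   ] tilt [ 2.e-04 -1.e-04 -1.e+00]
```

View pics/st2.png

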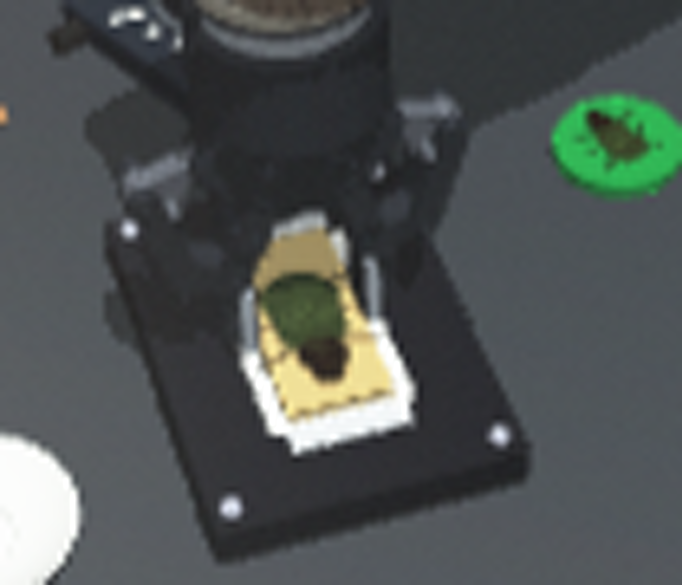

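step_arm(targets=[[[0.3, 0, 0, 0.02, 0], [0.3, 0, 0, 0, 0], [0.3, 0, 0, 0, 0]]])

```text
time: 16.47
eef_pos: [0.5293, -0.059, 0.0215]
tcp_rot: [0.809, 0.588, -0.0, -0.0]
contact_force: [-2.4, 1.3, 4.0]
opening: 0.512
```

step_arm(targets=[[[0.56, 0, 0, 0, 0], [0.62, 0, 0, 0, 0], [0.7, 0, 0, 0, 0], [0.85, 0, 0, 0, 0], [1, 0, 0, 0, 0], [1, 0, 0, 0, 0], [1, 0, 0, -0.2, 0], [1, 0, 0, -0.5, 0], [1, 0, 0, -0.8, 0], [1, 0, 0, -0.8, 0]]])

```text
time: 17.3
eef_pos: [0.5282, -0.0587, 0.1131]
tcp_rot: [0.809, 0.588, -0.001, -0.001]
contact_force: [0.3, -0.5, 0.9]
opening: 1.002
```

```bash
python3 go.py .445 -.2665 .12 36;python3 - <<'E'
from plant import *
from h import *
c=read_camera("scene");np.savez("scene5.npz",**c)
cv2.imwrite("pics/st3.png",cv2.resize(c["pixels"][145:235,240:345,::-1],None,fx=6.5,fy=6.5,interpolation=cv2.INTER_CUBIC))
E
```

```text
t 17.3 p [ 0.5282 -0.0587  0.1131] jaw -17.98 q [-0.3   0.1   2.02  0.    1.02  0.01] op 1.002 F [ 0.3 -0.5  0.9]
shares before turn [-5.583 -0.375 -0.171] turn shares -10.796
shares after turn [-2.98  -4.736 -0.171] tilt [-2.7e-03  8.0e-04 -1.0e+00]
```

View pics/st3.png

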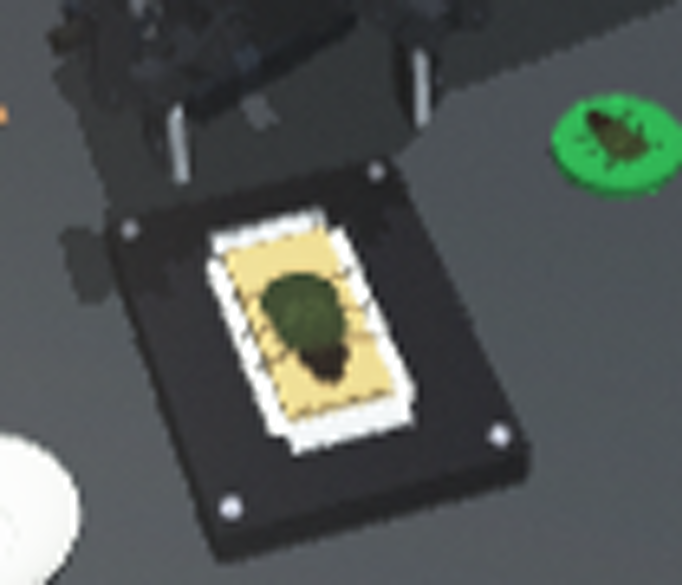

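The long plate lies square on the window between both stops, at crop (315,325). Next is the selector axis, from the box corners and the ring.

```bash
python3 - <<'E'
from h import *
c=C(np.load("top0.npz"));d=C(np.load("scene0.npz"))
T=lambda p:np.array(p)/10+[410,185]-.45
S=lambda p:np.array(p)/10+[240,120]-.45
print("box top",c.ray(T([(78,180),(448,118),(518,485),(140,545)]),.018).mean(0),"ring",c.ray(T([(300,329)]),.022))
print("box scene",d.ray(S([(98,245),(550,252)]),.018).mean(0), "ring scene",d.ray(S([(321,235)]),.022))
w=c.ray(T([(320,303),(280,252)]),.056);print("line top",w,np.degrees(np.arctan2(*(w[1]-w[0])[::-1])))
w=d.ray(S([(304,155),(284,194)]),.056);print("line scene",w,np.degrees(np.arctan2(*(w[1]-w[0])[::-1])))
E
```

```text
box top [ 0.44367851 -0.26411427] ring [[ 0.44399845 -0.26428116]]
box scene [ 0.44231978 -0.26098298] ring scene [[ 0.44195953 -0.2626887 ]]
line top [[ 0.44843292 -0.26143982]
 [ 0.46170447 -0.25187977]] 35.76678493803529
line scene [[ 0.44616001 -0.26073307]
 [ 0.46085912 -0.2489373 ]] 38.74642177255124
```

step_arm(targets=[[[1, -0.5, 0, -0.2, 1], [1, 0, 0, 0, 1], [1, 0, 0, 0, 1], [1, 0, 0, 0, 1], [1, 0, 0, 0, 1], [1, 0, 0, 0, 1], [1, 0, 0, 0, 1], [1, 0, 0, 0, 0.2], [1, 0, 0, 0, 0], [1, 0, 0, 0, 0]]])

```text
time: 18.18
eef_pos: [0.5231, -0.0781, 0.121]
tcp_rot: [0.951, 0.31, 0.0, 0.0]
contact_force: [-0.8, 0.8, 0.1]
opening: 1.004
```

```bash
python3 go.py .443 -.263 .1 -54
```

```text
t 18.18 p [ 0.5231 -0.0781  0.121 ] jaw -53.87 q [-0.34  0.09  2.02 -0.    1.03  0.6 ] op 1.004 F [-0.8  0.8  0.1]
shares before turn [-4.343  2.554  0.524] turn shares 0.025
shares after turn [-4.338  2.563  0.524] tilt [ 3.e-04 -2.e-04 -1.e+00]
```

step_arm(targets=[[[1, -0.4, 0.24, 0, 0], [1, -0.6, 0.36, 0, 0], [1, -0.7, 0.4, 0, 0], [1, -0.7, 0.4, 0, 0], [1, -0.7, 0.4, 0, 0], [1, -0.7, 0.4, 0.1, 0], [1, -0.4, 0.25, 0.2, 0], [1, -0.14, 0.1, 0.2, 0], [1, 0, 0, 0, 0], [1, 0, 0, 0, 0]]])

```text
time: 19.02
eef_pos: [0.4423, -0.2618, 0.0999]
tcp_rot: [0.951, 0.309, -0.0, -0.001]
contact_force: [0.0, 0.8, -0.1]
opening: 0.999
```

```bash
python3 go.py .443 -.263 .036 -54;python3 - <<'E'
from plant import *
from h import *
c=read_camera("scene")
cv2.imwrite("pics/sel1.png",cv2.resize(c["pixels"][90:180,220:325,::-1],None,fx=6.5,fy=6.5,interpolation=cv2.INTER_CUBIC))
E
```

```text
t 19.02 p [ 0.4423 -0.2618  0.0999] jaw -53.97 q [-0.73  0.09  2.07  0.    0.99  0.21] op 0.999 F [ 0.   0.8 -0.1]
shares before turn [-0.003  0.038  1.598] turn shares 0.005
shares after turn [-0.003  0.038  1.598] tilt [-0.0013  0.0018 -1.    ]
```

View pics/sel1.png

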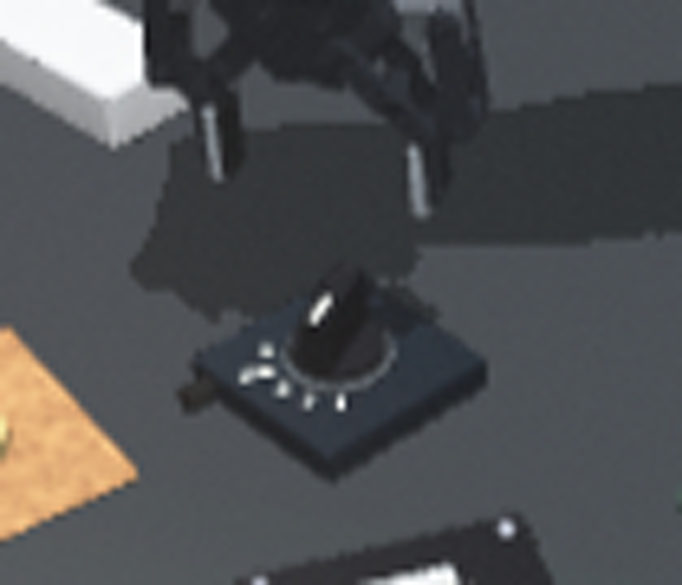

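step_arm(targets=[[[1, 0, 0.03, 0.3, 0], [1, 0, 0, 0.4, 0], [1, 0, 0, 0.4, 0], [1, 0, 0, 0.3, 0], [1, 0, 0, 0.2, 0], [1, 0, 0, 0, 0], [1, 0, 0, 0, 0]]])

```text
time: 19.65
eef_pos: [0.4434, -0.2631, 0.0363]
tcp_rot: [0.951, 0.31, -0.0, -0.0]
contact_force: [0.2, 0.1, 0.3]
opening: 0.998
```

step_arm(targets=[[[0.6, 0, 0, 0, 0], [0.4, 0, 0, 0, 0], [0.3, 0, 0, 0, 0], [0.3, 0, 0, 0, 0], [0.3, 0, 0, 0, 0]]], squeeze=25)

```text
time: 20.07
eef_pos: [0.4435, -0.2638, 0.0372]
tcp_rot: [0.951, 0.309, 0.0, 0.0]
contact_force: [-0.3, 0.1, 0.5]
opening: 0.312
```

```bash
python3 go.py .443 -.263 .036 -54;python3 - <<'E'
from plant import *
from h import *
c=read_camera("scene")
cv2.imwrite("pics/sel2.png",cv2.resize(c["pixels"][90:180,220:325,::-1],None,fx=6.5,fy=6.5,interpolation=cv2.INTER_CUBIC))
E
```

```text
t 20.07 p [ 0.4435 -0.2638  0.0372] jaw -53.98 q [-0.73  0.19  2.09 -0.    0.86  0.21] op 0.312 F [-0.3  0.1  0.5]
shares before turn [ 0.001 -0.025  0.03 ] turn shares 0.004
shares after turn [ 0.001 -0.025  0.03 ] tilt [ 7.e-04 -7.e-04 -1.e+00]
```

View pics/sel2.png

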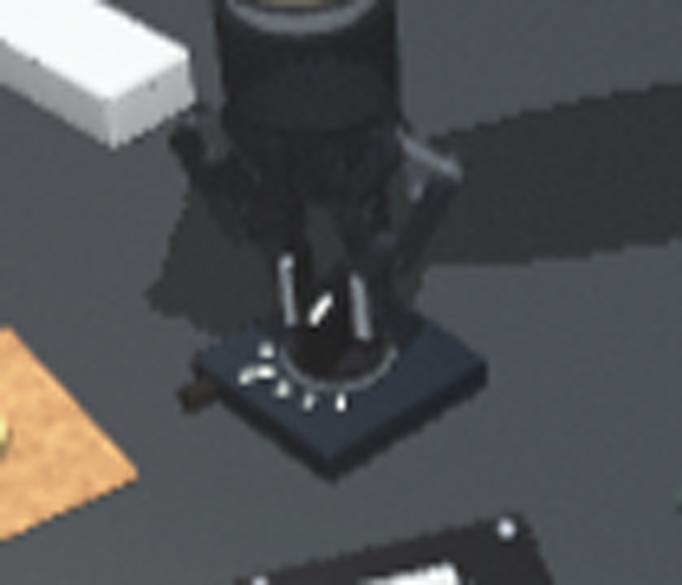

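step_arm(targets=[[[0.2, 0, 0, 0, 0], [0.1, 0, 0, 0, 0], [0, 0, 0, 0, 0], [0, 0, 0, 0, 0], [0, 0, 0, 0, 0]]])

```text
time: 20.53
eef_pos: [0.4431, -0.2634, 0.0369]
tcp_rot: [0.951, 0.309, -0.0, -0.0]
contact_force: [-1.8, 1.3, 3.6]
opening: 0.157
```

```bash
python3 go.py .443 -.263 .036 -54
```

```text
t 20.53 p [ 0.4431 -0.2634  0.0369] jaw -53.98 q [-0.73  0.19  2.09 -0.    0.86  0.21] op 0.157 F [-1.8  1.3  3.6]
shares before turn [ 0.004 -0.01   0.023] turn shares 0.005
shares after turn [ 0.004 -0.01   0.023] tilt [-8.e-04  6.e-04 -1.e+00]
```

step_arm(targets=[[[0, 0, 0, 0, 0.5], [0, 0, 0, 0, 0.8], [0, 0, 0, 0, 0.8], [0, 0, 0, 0, 0.8], [0, 0, 0, 0, 0.8], [0, 0, 0, 0, 0.8], [0, 0, 0, 0, 0.66], [0, 0, 0, 0, 0]]])

```text
time: 21.2
eef_pos: [0.4428, -0.2627, 0.0369]
tcp_rot: [0.996, 0.088, -0.001, -0.001]
contact_force: [-3.7, 3.3, 6.6]
opening: 0.153
```

step_arm(targets=[[[0, 0, 0, 0, 0.5], [0, 0, 0, 0, 0.8], [0, 0, 0, 0, 0.8], [0, 0, 0, 0, 0.8], [0, 0, 0, 0, 0.8], [0, 0, 0, 0, 0.8], [0, 0, 0, 0, 0.66], [0, 0, 0, 0, 0], [0, 0, 0, 0, 0]]])

```text
time: 21.95
eef_pos: [0.4428, -0.2619, 0.0369]
tcp_rot: [0.991, -0.136, -0.001, -0.002]
contact_force: [-2.8, 6.8, 7.1]
opening: 0.155
```

```bash
python3 go.py .443 -.263 .036 -106;python3 - <<'E'
from plant import *
from h import *
print(get_state()["wrist_torque"])
c=read_camera("scene")
cv2.imwrite("pics/sel3.png",cv2.resize(c["pixels"][90:180,220:325,::-1],None,fx=6.5,fy=6.5,interpolation=cv2.INTER_CUBIC))
E
```

```text
t 21.95 p [ 0.4428 -0.2619  0.0369] jaw -105.61 q [-0.73  0.19  2.09  0.    0.86  1.11] op 0.155 F [-2.8  6.8  7.1]
shares before turn [0.012 0.025 0.022] turn shares 0.078
shares after turn [0.012 0.025 0.022] tilt [-0.0021  0.0041 -1.    ]
[ 1.02047464  0.47869138 -0.05400288]
```

View pics/sel3.png

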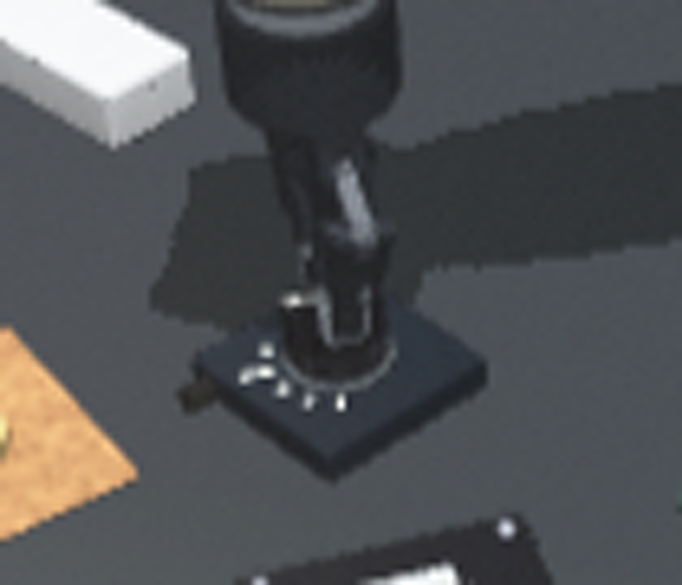

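step_arm(targets=[[[0.3, 0, 0, 0, 0], [0.5, 0, 0, 0, 0], [0.8, 0, 0, 0, 0], [0.9, 0, 0, 0, 0], [0.9, 0, 0, 0, 0], [0.9, 0, 0, -0.3, 0], [0.9, 0, 0, -0.7, 0], [0.9, 0, 0, -0.9, 0], [0.9, 0, 0, -0.9, 0], [0.9, 0, 0, -0.9, 0]]])

```text
time: 22.83
eef_pos: [0.4431, -0.2635, 0.1871]
tcp_rot: [0.991, -0.136, 0.0, 0.0]
contact_force: [0.5, -1.5, -0.3]
opening: 0.896
```

```bash
python3 go.py .33 -.41 .25 -106
```

```text
t 22.83 p [ 0.4431 -0.2635  0.1871] jaw -105.58 q [-0.73 -0.03  2.01 -0.    1.16  1.11] op 0.896 F [ 0.5 -1.5 -0.3]
shares before turn [-1.739  4.289 -1.573] turn shares 0.084
shares after turn [-1.708  4.302 -1.573] tilt [ 3.e-04 -3.e-04 -1.e+00]
```

step_arm(targets=[[[0.9, -0.2, 0.5, -0.2, 0], [0.9, -0.25, 0.6, -0.2, 0], [0.9, -0.25, 0.6, -0.2, 0], [0.9, -0.25, 0.6, -0.2, 0], [0.9, -0.25, 0.6, -0.2, 0], [0.9, -0.25, 0.6, -0.2, 0], [0.9, -0.2, 0.5, -0.2, 0], [0.9, -0.1, 0.3, -0.1, 0], [0.9, 0, 0, 0, 0], [0.9, 0, 0, 0, 0]]])

```text
time: 23.67
eef_pos: [0.3297, -0.4105, 0.245]
tcp_rot: [0.991, -0.136, 0.0, -0.0]
contact_force: [-0.5, 0.1, -1.0]
opening: 0.898
```

```bash
python3 - <<'E'
from plant import *
from h import *
print(get_state()["eef_pos"])
for n,(a,b,d,e) in(("scene",(170,90,350,240)),("top",(300,110,500,260))):
    c=read_camera(n);np.savez(n+"9.npz",**c)
    cv2.imwrite(f"pics/end_{n}.png",cv2.resize(c["pixels"][b:e,a:d,::-1],None,fx=4,fy=4,interpolation=cv2.INTER_CUBIC))
    k=C(c)
    for q in blobs(k,(15,60,120),(32,200,255),150,5):
        M=cv2.moments(q);u=[M['m10']/M['m00'],M['m01']/M['m00']]
        for z in(.008,.012,.030):print(n,np.round(u,0),z,*[np.round(v,3) for v in rect(k,q,z)])
E
```

```text
[ 0.32974131 -0.4104618   0.24504871]
scene [387. 315.] 0.008 [0.55  0.342] [47.052 66.848] 89.151
scene [387. 315.] 0.012 [0.552 0.343] [46.803 66.495] 89.151
scene [387. 315.] 0.03 [0.56  0.347] [45.685 64.906] 89.151
scene [379. 248.] 0.008 [0.445 0.21 ] [60.373 62.399] 4.738
scene [379. 248.] 0.012 [0.447 0.211] [60.054 62.069] 4.738
scene [379. 248.] 0.03 [0.458 0.219] [58.619 60.586] 4.738
scene [287. 194.] 0.008 [ 0.519 -0.072] [ 46.514 101.29 ] 72.112
scene [287. 194.] 0.012 [ 0.521 -0.069] [ 46.268 100.755] 72.112
scene [287. 194.] 0.03 [ 0.53  -0.055] [45.163 98.348] 72.112
scene [211. 160.] 0.008 [ 0.618 -0.323] [127.625 132.01 ] 88.711
scene [211. 160.] 0.012 [ 0.619 -0.318] [126.951 131.313] 88.711
scene [211. 160.] 0.03 [ 0.626 -0.298] [123.918 128.175] 88.711
scene [145. 102.] 0.008 [ 0.657 -0.738] [157.873 334.527] 82.404
scene [145. 102.] 0.012 [ 0.658 -0.731] [157.039 332.76 ] 82.404
scene [145. 102.] 0.03 [ 0.663 -0.701] [153.288 324.81 ] 82.404
scene [70. 91.] 0.008 [ 0.85  -0.961] [ 70.488 261.82 ] 90.241
scene [70. 91.] 0.012 [ 0.85  -0.953] [ 70.116 260.437] 90
[... 1010 characters left out ...]
5 0.885] [25.197 97.029] 88.615
top [ 19. 164.] 0.012 [0.614 0.882] [25.112 96.701] 88.615
top [ 19. 164.] 0.03 [0.611 0.869] [24.728 95.223] 88.615
top [460. 154.] 0.008 [ 0.615 -0.33 ] [126.132 131.766] 88.675
top [460. 154.] 0.012 [ 0.614 -0.329] [125.705 131.32 ] 88.675
top [460. 154.] 0.03 [ 0.611 -0.324] [123.784 129.313] 88.676
top [579. 116.] 0.008 [ 0.716 -0.656] [ 44.816 245.243] 133.146
top [579. 116.] 0.012 [ 0.715 -0.654] [ 44.665 244.413] 133.146
top [579. 116.] 0.03 [ 0.71  -0.644] [ 43.982 240.678] 133.146
top [18. 75.] 0.008 [0.876 0.876] [141.749 449.98 ] 3.083
top [18. 75.] 0.012 [0.874 0.873] [141.27  448.457] 3.083
top [18. 75.] 0.03 [0.866 0.86 ] [139.111 441.603] 3.083
```

View pics/end_scene.png

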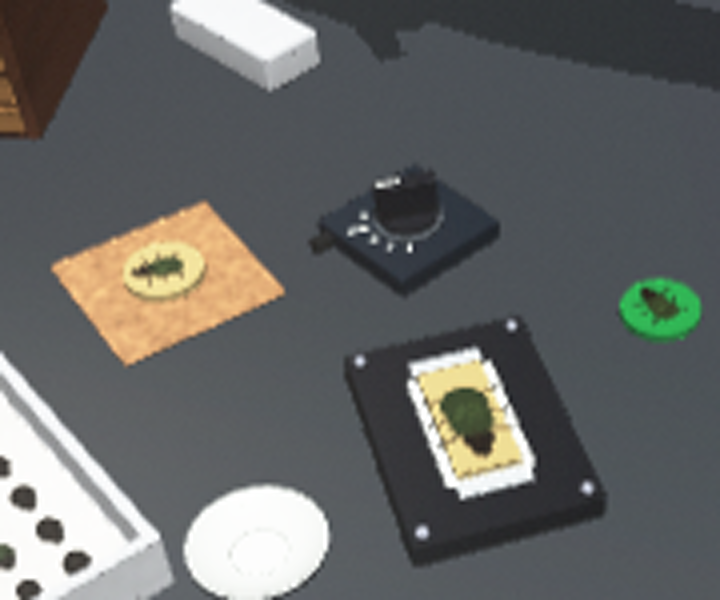

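View pics/end_top.png

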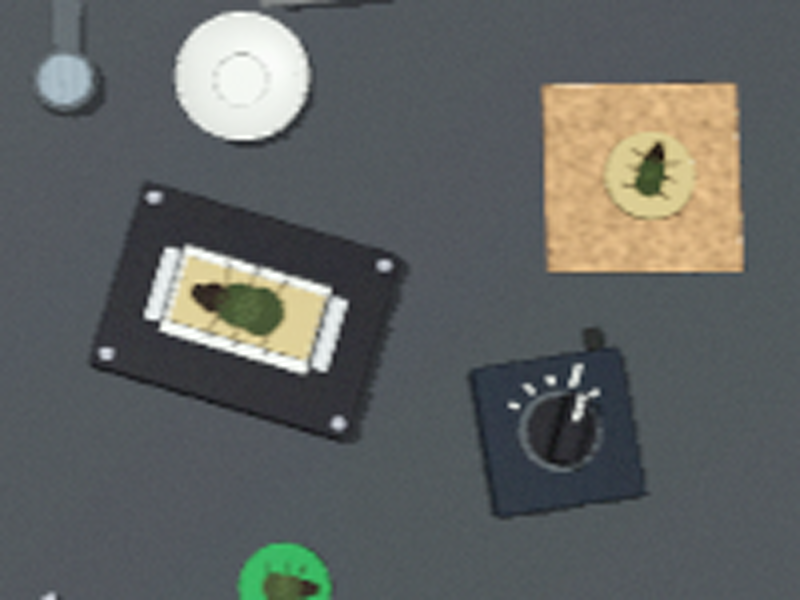

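Both final views show:
- **Long plate:** between the stops at top crop (245,308), about 1–2 mm from the window centre and turned less than 1°.
- **Round plate:** on the mat at (650,175).
- **Selector line:** at the long mark, at (579,408).
- **Bystander plates:** at the same measured positions as at the start.

Handing in.

```bash
python3 - <<'E'
from plant import *
from h import *
k=C(np.load("top9.npz"));s=k.hsv[200:225,440:452,2]
p=np.array([(575,418),(583,397)])/4+[300,110];w=k.ray(p,.056);print(np.degrees(np.arctan2(*(w[1]-w[0])[::-1])))
print(sign_off())
E
```

```text
-23.11878905456858
the job is handed in; nothing more can be done
None
```

The round plate is on the cork mat, the longest plate is on the lit window, and the lamp selector is turned to its long mark. I handed the job in at about 24 s of the 64 s allowed. `sign_off()` gave no verdict, so what follows rests on my own checks.

- **Round plate:** I lowered it until it touched and then released it. The final pictures show it lying well inside the mat's edges. I judged this by eye and did not compute its distance from the mat's centre.
- **Long plate:** It lies between the two stops, about 2 mm from the window centre and within 0.5° of the stage's length in both views.
- **Selector:** I turned it two clicks clockwise. The tool held it at about -15.6° before release, against -16° for the long mark. A coarse pixel reading of the pointer afterwards gave about -23°. That is about 7° off, but the line is only a few pixels long and the next click is 26° away.
- **Bystanders:** The square and short plates read the same positions as at the start. The pink and green look-alikes were not touched.

The two cameras disagreed by up to about 5 mm in y. I averaged them or compared positions within a single view.

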